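# Rack the sanding sticks

## Task

Put the three sanding sticks away: lay each one across the two saddles of the stand of its own colour, down in both slots and level, centred so that both ends stick out equally. Leave the two plain wood strips, the wax tin and the glue pot where they are.

Things in the scene. Friction and masses are not known exactly. Their poses are not given: they have to be found in the camera images.
- stick_red: Sanding stick wrapped in red abrasive, with bare wood ends: a loose straight bar 160 long, 26 wide, 20 high (mm), 50 to 100 g, lying flat on the table. Origin: centre of its underside; x runs along its length, z up.
- stick_blue: Sanding stick wrapped in blue abrasive, with bare wood ends: a loose straight bar 160 long, 26 wide, 20 high (mm), 50 to 100 g, lying flat on the table. Origin: centre of its underside; x runs along its length, z up.
- stick_yellow: Sanding stick wrapped in yellow abrasive, with bare wood ends: a loose straight bar 160 long, 26 wide, 20 high (mm), 50 to 100 g, lying flat on the table. Origin: centre of its underside; x runs along its length, z up.
- stand_red: The red stand, fixed: two red saddles 14 mm thick at x = -50 and +50 mm on a plywood base 120 x 50 x 8 mm, open gap between. Each saddle is 54 mm wide with a slot along x, open at the top: floor 40 mm above the table, 42 mm wide, lips 6 mm thick with tops at 49 mm. Origin: on the table under the middle of the gap; x from saddle to saddle, z up; a racked stick lies along x.
- stand_blue: The blue stand, fixed: two blue saddles 14 mm thick at x = -50 and +50 mm on a plywood base 120 x 50 x 8 mm, open gap between. Each saddle is 54 mm wide with a slot along x, open at the top: floor 40 mm above the table, 42 mm wide, lips 6 mm thick with tops at 49 mm. Origin: on the table under the middle of the gap; x from saddle to saddle, z up; a racked stick lies along x.
- stand_yellow: The yellow stand, fixed: two yellow saddles 14 mm thick at x = -50 and +50 mm on a plywood base 120 x 50 x 8 mm, open gap between. Each saddle is 54 mm wide with a slot along x, open at the top: floor 40 mm above the table, 42 mm wide, lips 6 mm thick with tops at 49 mm. Origin: on the table under the middle of the gap; x from saddle to saddle, z up; a racked stick lies along x.
- strip_1: Plain pale wood strip without abrasive, loose, 160 x 30 x 12 mm, lying flat; not a sanding stick, to be left alone. Origin: centre of its underside; x along its length.
- strip_2: Plain pale wood strip without abrasive, loose, 160 x 30 x 12 mm, lying flat; not a sanding stick, to be left alone. Origin: centre of its underside; x along its length.
- wax_tin: Small round steel tin with a brass lid, 39 mm across, 32 mm high, loose, upright, to be left alone. Origin: centre of its underside. (An unlisted round wooden knob blank, 32 mm across and 30 mm high, stands in the same middle row of small things.)
- glue_pot: Small white plastic pot with a green cap, 36 mm across, 48 mm high, loose, upright, to be left alone. Origin: centre of its underside.
Mind the look-alikes: they are no part of the job. Several things have the shape of the stick_red; the one meant has the colours described above.

How it is judged:
At the end, for the whole second after the job is handed in: Each stick lies at rest across both saddles of its own colour's stand: centre within 15 mm along and 12 mm across, underside 40 mm up within 4 mm, level within 0.08 rad, along the stand within 0.2 rad. Strips, tin and pot within 30 mm of their start (x of stick_red in the frame of stand_red between -0.015 and 0.015 m and y of stick_red in the frame of stand_red between -0.012 and 0.012 m and z of stick_red in the frame of stand_red between 0.036 and 0.044 m and angle between each of stick_red, stick_blue, stick_yellow's own z axis and vertical below 0.08 rad and angle between the x axis of stick_red and the x axis of stand_red, either way round below 0.2 rad and linear speed of each of stick_red, stick_blue, stick_yellow below 0.02 m/s and angular speed of each of stick_red, stick_blue, stick_yellow below 0.2 rad/s and x of stick_blue in the frame of stand_blue between -0.015 and 0.015 m and y of stick_blue in the frame of stand_blue between -0.012 and 0.012 m and z of stick_blue in the frame of stand_blue between 0.036 and 0.044 m and angle between the x axis of stick_blue and the x axis of stand_blue, either way round below 0.2 rad and x of stick_yellow in the frame of stand_yellow between -0.015 and 0.015 m and y of stick_yellow in the frame of stand_yellow between -0.012 and 0.012 m and z of stick_yellow in the frame of stand_yellow between 0.036 and 0.044 m and angle between the x axis of stick_yellow and the x axis of stand_yellow, either way round below 0.2 rad and distance of each of strip_1, strip_2, wax_tin, glue_pot from where it was at the start of the episode below 0.03 m); the robot touches nothing.
It fails at once if the strip 1 is moved by more than 30 mm (distance of strip_1 from where it was at the start of the episode above 0.03 m).
It fails at once if the strip 2 is moved by more than 30 mm (distance of strip_2 from where it was at the start of the episode above 0.03 m).
It fails at once if the wax tin is moved by more than 30 mm (distance of wax_tin from where it was at the start of the episode above 0.03 m).
It fails at once if the glue pot is moved by more than 30 mm (distance of glue_pot from where it was at the start of the episode above 0.03 m).
It also fails if it takes over 80 s, if anything falls off the work surface, if the arm or the gripper's body presses on something with over 40 N, if the wrist force passes 120 N, or if a joint passes its speed limit or range.

## Robot

A 6-joint arm with a two-finger parallel gripper is mounted at the origin on the work surface. World frame = base frame: x ahead of the robot, y to its left, z up, the work surface at z = 0. Lengths are in m, angles in rad, forces in N, time in s.
With the tool pointing down it reaches from about 0.375 to 0.9 m from the base axis. Payload 3.1 kg.
Tool frame: the origin (TCP) lies on the centre line of the jaws, within the pads' length; the fingertips stand 8 mm ahead of it and the grasp point (between the pads) lies 11 mm behind it (robot.tip_extent is the distance from the TCP to the fingertips, in m); y points along the fingers, z is the direction in which the jaws open and shut, and the axes are right-handed (so a half turn about y gives the same grasp; the last joint's range is limited). The gripper opens to 87 mm and grips with 3 to 60 N. Pads are 19 mm wide; open, the fingers measure 117 mm over their backs; the gripper's body (75 mm by 190 mm) begins 51 mm behind the grasp point.
Start: joints at [1.155, 0.527, 1.433, -0, 1.181, -0.178], TCP at [0.147, 0.607, 0.231] pointing down, gripper open.
Joint ranges: [-3.08, 3.08], [-0.75, 2.2], [0.22, 2.44], [-1.43, 4.57], [0, 2.65], [-2.85, 2.85]. Speed limits (rad/s): [2.79, 2.79, 3.14, 3.14, 3.14, 3.14].

## Interface

Orientations are given as a unit quaternion [x, y, z, w].
In Python, from rig import robot gives the robot as it stands.
- The arm moves only by the shell command python3 -m crank 'ROWS' [FORCE]. ROWS is JSON, a list that holds one entry, the list of rows, each a list of 7 numbers: the turn, a rotation vector about the tool's x, y, z in degrees, then the shift along the tool's x, y, z in m, then the opening in per cent of the stroke, from 0 (shut) to 100 (fully open). In form: [[[ax, ay, az, dx, dy, dz, gripper], ...]]. A call has exactly 5 rows; each row shifts and turns the commanded pose from where the row before left it, along the tool's axes as they then stand; what a row does not reach is not made up. A row lasts 1/8 s, in which the tool goes at most 62.5 mm and 10.7 degrees, less where a joint would pass 70% of its speed; a pose out of reach is approached as far as the arm can. A call with a gripper value outside its range is refused whole. The fingers move at their own pace and stop on an object; FORCE is the grip in N (left out, the last holds). Time passes only in rows, so rows that do not move let the fingers close, or fill a call up. It gives the time, the measured TCP pose, the force and the opening at its end, in the units of the state.
- robot.get_obs(): the state, without advancing time (a new reading comes with each control period).
- robot.camera(name): name is "side" or "top"; returns a dict with "img" (384x512x3 uint8, red, green, blue), "K" (3x3 intrinsics, pixels), "R" (3x3) and "t" (3): a world point X has camera coordinates R X + t. Camera axes: x right, y down, z forward; pixel columns grow to the right and rows downward; lengths in m; the calibration is good to about 2 mm. A picture is of the moment at which its call begins. There is no depth.
- robot.hand_in(): hands the job in, once; it reports no verdict.
Trained networks look in a picture, given as the dict that the camera call returned (one of the last four; its "shot" number tells which), for a name from the list of things; names that differ only in an ending like _2 or _b are one class to them, and where a whole thing is asked for, a point or a joint stands for the part that bears it (a point fixed in the world has none). Each returns a list of dicts, best first, with "conf" (0 to 1); they miss things now and then, are a little off and sometimes report something else, mostly with a low value. They report only what shows in the picture. A call takes as long as a camera call. They do not tell look-alikes from the thing itself.
- robot.spot_in(picture, thing): "at" ([row, column] in pixels, amid what is visible of it).
The state is a dict: "time": time; "q": joint angles; "joint_velocities": joint speeds; "joint_torque": joint torques, N m; "position": TCP position; "tool_rot": TCP orientation; "ft_force": force on the tool from outside, world axes, zero at the start; "moment": the same for the moment, N m; "grip_width": finger opening in m.
Only numpy, scipy, OpenCV 4.12 (cv2) and the standard library are available. Lean on these libraries where they do the work, as an engineer would, in place of code of your own. Each camera call takes 0.05 s, during which the arm holds its last target.

## Working session

There is one attempt and no reset: what is moved stays moved. The work goes in short steps, Python scripts to look and compute and a shell command to move; the robot and the scene stay as the last step left them, time stands still between calls to the robot, and variables do not carry over. Pictures are saved under pics/ and viewed, and the job is handed in when it is done.

```bash
ls; mkdir -p pics; python3 - <<'E'
from rig import robot
import cv2,numpy as np
for n in("top","side"):
    p=robot.camera(n); cv2.imwrite(f"pics/{n}0.png",cv2.cvtColor(p["img"],cv2.COLOR_RGB2BGR))
    print(n,p["K"].round(1).tolist(),p["R"].round(3).tolist(),p["t"].round(3).tolist())
    for th in("stick_red","stick_blue","stick_yellow","stand_red","stand_blue","stand_yellow","strip_1","wax_tin","glue_pot"):
        print(th,[(np.round(d["at"]).tolist(),round(d["conf"],2)) for d in robot.spot_in(p,th)])
print({k:np.round(v,3).tolist() for k,v in robot.get_obs().items()})
E
```

```text
pics
top [[351.0, 0.0, 251.6], [0.0, 351.0, 193.1], [0.0, 0.0, 1.0]] [[-0.024, -0.999, 0.024], [-0.98, 0.019, -0.199], [0.199, -0.028, -0.98]] [0.054, 0.433, 0.961]
stick_red [([267.0, 110.0], 0.97), ([194.0, 162.0], 0.61)]
stick_blue [([136.0, 164.0], 0.91), ([139.0, 235.0], 0.7)]
stick_yellow [([141.0, 360.0], 0.91)]
stand_red [([138.0, 237.0], 0.75)]
stand_blue [([135.0, 293.0], 0.71)]
stand_yellow [([189.0, 237.0], 0.65)]
strip_1 [([194.0, 304.0], 0.76), ([194.0, 368.0], 0.71)]
wax_tin [([166.0, 195.0], 0.51)]
glue_pot [([165.0, 266.0], 0.72)]
side [[378.7, 0.0, 259.3], [0.0, 378.7, 195.2], [0.0, 0.0, 1.0]] [[0.979, -0.205, 0.004], [-0.122, -0.6, -0.79], [0.165, 0.773, -0.613]] [-0.397, 0.126, 0.87]
stick_red [([158.0, 249.0], 0.67), ([141.0, 182.0], 0.63)]
stick_blue [([151.0, 309.0], 0.66), ([156.0, 249.0], 0.37)]
stick_yellow [([312.0, 388.0], 0.74), ([158.0, 250.0], 0.42)]
stand_red [([194.0, 325.0], 0.6)]
stand_blue [([238.0, 358.0], 0.58)]
stand_yellow [([198.0, 267.0], 0.95)]
strip_1 [([334.0, 307.0], 0.96), ([260.0, 286.0], 0.71), ([161.0, 247.0], 0.52)]
wax_tin [([171.0, 284.0], 0.62)]
glue_pot [([210.0, 303.0], 0.55)]
{'time': 1.0, 'q': [1.154, 0.527, 1.433, -0.0, 1.181, -0.178], 'joint_velocities': [0.001, -0.0, 0.001, 0.0, 0.001, 0.002], 'joint_torque': [-0.001, -44.002, -17.699, 0.063, 0.05, -0.0], 'position': [0.147, 0.607, 0.231], 'tool_rot': [-0.702, 0.084, -0.084, 0.702], 'ft_force': [0.169, -0.374, 0.609], 'moment': [0.002, -0.013, 0.012], 'grip_width': 0.087}
```

View pics/top0.png

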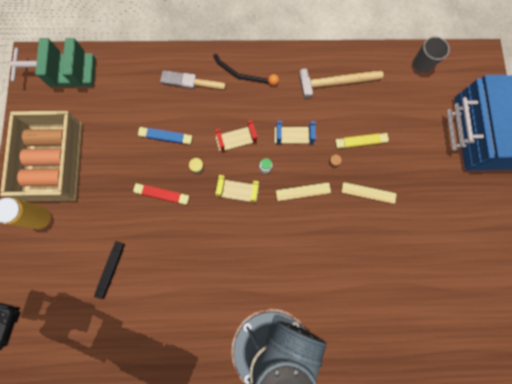

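View pics/side0.png

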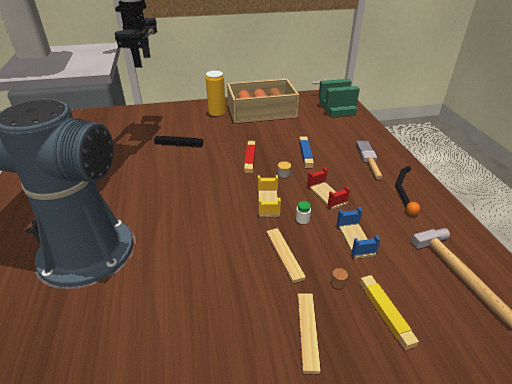

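```bash
python3 - <<'E'
import cv2,numpy as np
im=cv2.imread("pics/top0.png")[115:215,125:405]
big=cv2.resize(im,None,fx=2.8,fy=2.8,interpolation=cv2.INTER_NEAREST)
cv2.imwrite("pics/crop0.png",big)
I=cv2.imread("pics/top0.png")[:,:,::-1]
for r,c in[(194,161),(188,139),(136,165),(131,143),(141,362),(138,385),(132,219),(130,278),(188,219),(138,237),(150,180),(215,250),(192,303)]: print(r,c,I[r,c])
E
```

```text
194 161 [221  75  68]
188 139 [230 221 167]
136 165 [ 83 135 188]
131 143 [230 220 165]
141 362 [229 219 104]
138 385 [230 219 164]
132 219 [188  62  55]
130 278 [ 80 130 183]
188 219 [231 232 112]
138 237 [229 214 167]
150 180 [136  85  59]
215 250 [137  86  60]
192 303 [229 214 160]
```

View pics/crop0.png

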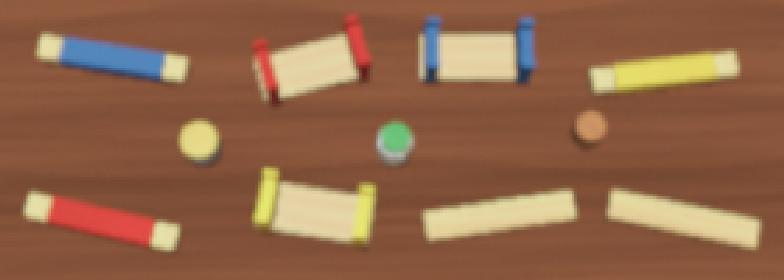

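```bash
cat > h.py <<'E'
import cv2,numpy as np
from scipy.optimize import minimize
from rig import robot
def box(x0,x1,y0,y1,z0,z1): return np.array([[x,y,z] for x in(x0,x1) for y in(y0,y1) for z in(z0,z1)])/1e3
def stick(z=0,l=80,w=13,h=20): return [box(-l,l,-w,w,z,z+h)]
STAND=[box(-60,60,-25,25,0,8)]+[box(s*50-7,s*50+7,-27,27,0,40) for s in(-1,1)]+[box(s*50-7,s*50+7,a,b,40,49) for s in(-1,1) for a,b in((-27,-21),(21,27))]
def proj(p,X):
    c=X@p["R"].T+p["t"]; u=c@p["K"].T; return u[:,:2]/u[:,2:]
def back(p,r,c,z):
    d=p["R"].T@np.linalg.inv(p["K"])@[c,r,1]; o=-p["R"].T@p["t"]; return o+d*(z-o[2])/d[2]
def place(X,q):
    c,s=np.cos(q[2]),np.sin(q[2]); return X@np.array([[c,s,0],[-s,c,0],[0,0,1]])+[q[0],q[1],0]
S=8
def render(p,shape,q,r0,c0,H,W):
    m=np.zeros((H*S,W*S),np.uint8)
    for b in shape:
        uv=(proj(p,place(b,q))-[c0,r0]+0.5)*S-0.5
        cv2.fillConvexPoly(m,cv2.convexHull(np.round(uv*16).astype(np.int32)),255,shift=4)
    m=cv2.resize(m,(W,H),interpolation=cv2.INTER_AREA).astype(float)/255
    return m
def fg(img):
    i=cv2.GaussianBlur(img,(0,0),.4).astype(float)
    return np.clip(np.max([(i[...,0]-165)/40,(i[...,1]-105)/80,(i[...,2]-80)/70],0),0,1)
def fit(p,shape,rc,yaw0,R=32,z=.01,f=None):
    r,c=map(int,rc); r0,c0=r-R,c-R
    F=(fg(p["img"]) if f is None else f)[r0:r0+2*R,c0:c0+2*R]
    n,l,_,_=cv2.connectedComponentsWithStats((F>.4).astype(np.uint8))
    lab=set(l[R-3:R+4,R-3:R+4].ravel())-{0}
    keep=cv2.dilate(np.isin(l,list(lab)).astype(np.uint8),np.ones((3,3)));F=F*keep
    b=back(p,r,c,z)
    best=None
    for y in yaw0 if np.iterable(yaw0) else [yaw0]:
        g=lambda v:((render(p,shape,(b[0]+v[0]*.01,b[1]+v[1]*.01,y+v[2]*.1),r0,c0,2*R,2*R)-F)**2).sum()
        o=minimize(g,[0,0,0],method="Nelder-Mead",options=dict(initial_simplex=[[0,0,0],[.8,0,0],[0,.8,0],[0,0,.8]],xatol=.005,fatol=.01))
        if best is None or o.fun<best[1]: best=((b[0]+o.x[0]*.01,b[1]+o.x[1]*.01,y+o.x[2]*.1),o.fun,F.sum())
    return best
E
cat > m.py <<'E'
from h import *
p=robot.camera("top")
for n,sh,rc in[("stick_red",stick(),(194,161)),("stick_blue",stick(),(136,165)),("stick_yellow",stick(),(141,362)),("stand_red",STAND,(138,237)),("stand_blue",STAND,(135,296)),("stand_yellow",STAND,(190,237))]:
    q,e,a=fit(p,sh,rc,[-1.9,-1.57,-1.2]); print(n,np.round(q,4),"err %.1f of %.0f"%(e,a))
for n,z,rc in[("tin",.032,(165,196)),("glue",.048,(165,266)),("knob",.03,(160,336)),("strip",.012,(191,303)),("strip",.012,(192,369))]: print(n,back(p,*rc,z).round(3))
E
python3 m.py
```

```text
stick_red [ 0.445   0.3103 -1.8237] err 15.4 of 508
stick_blue [ 0.626   0.3033 -1.7531] err 15.5 of 518
stick_yellow [ 0.6007 -0.2986 -1.4627] err 14.1 of 504
stand_red [ 0.6151  0.0874 -1.3151] err 73.9 of 631
stand_blue [ 0.6237 -0.0927 -1.5938] err 51.0 of 682
stand_yellow [ 0.4519  0.0876 -1.7614] err 23.3 of 754
tin [0.523 0.205 0.032]
glue [0.515 0.001 0.048]
knob [ 0.532 -0.209  0.03 ]
strip [ 0.443 -0.109  0.012]
strip [ 0.437 -0.306  0.012]
```

```bash
cat > plan.py <<'E'
import sys,numpy as np
from rig import robot
from scipy.spatial.transform import Rotation as Ro
# plan.py x y z yaw : yaw = world direction tool x should have (mod pi)
x,y,z,yaw=map(float,sys.argv[1:])
o=robot.get_obs(); R=Ro.from_quat(o["tool_rot"])
print("t",round(o["time"],2),"pos",np.round(o["position"],4),"q",np.round(o["q"],2),"F",np.round(o["ft_force"],1),"w",round(o["grip_width"],4))
print("tool x,y,z in world\n",R.as_matrix().T.round(3))
best=None
for k in(0,np.pi):
    c,s=np.cos(yaw+k),np.sin(yaw+k)
    X=np.array([c,s,0]);Y=np.array([0,0,-1.]);T=Ro.from_matrix(np.c_[X,Y,np.cross(X,Y)])
    rv=(R.inv()*T).as_rotvec(degrees=True); d=T.inv().apply(np.array([x,y,z])-o["position"])
    print("rotvec tool deg",rv.round(2),"then shift tool m",d.round(4),"| in unrotated axes",R.inv().apply(np.array([x,y,z])-o["position"]).round(4))
E
python3 plan.py .445 .3103 .12 -1.8237
python3 - <<'E'
from h import *
Q=dict(sr=([.445,.3103,-1.8237],stick()),sb=([.626,.3033,-1.7531],stick()),sy=([.6007,-.2986,-1.4627],stick()),dr=([.6151,.0874,-1.3151],STAND),db=([.6237,-.0927,-1.5938],STAND),dy=([.4519,.0876,-1.7614],STAND))
p=robot.camera("side"); s=2
im=cv2.resize(p["img"][:,:,::-1],None,fx=s,fy=s)
for q,sh in Q.values():
    for b in sh:
        uv=(proj(p,place(b,q))+.5)*s; cv2.polylines(im,[cv2.convexHull(uv.astype(np.int32))],True,(255,255,0),1)
cv2.imwrite("pics/side_ov.png",im[240:720,380:900])
E
```

```text
t 1.05 pos [0.1472 0.6074 0.2306] q [ 1.15  0.53  1.43 -0.    1.18 -0.18] F [-0.8 -0.3 -0.4] w 0.0865
tool x,y,z in world
 [[ 0.972 -0.236  0.   ]
 [ 0.    -0.    -1.   ]
 [ 0.236  0.972 -0.   ]]
rotvec tool deg [-0.   90.86  0.  ] then shift tool m [0.2131 0.1106 0.3627] | in unrotated axes [ 0.3594  0.1106 -0.2186]
rotvec tool deg [  0.   -89.14   0.  ] then shift tool m [-0.2131  0.1106 -0.3627] | in unrotated axes [ 0.3594  0.1106 -0.2186]
```

View pics/side_ov.png

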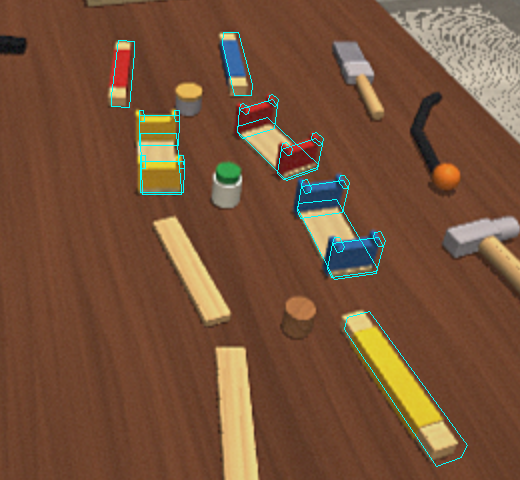

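```bash
python3 -m crank '[[[0,10,0,0,0.01,0,100],[0,10,0,0,0.01,0,100],[0,10,0,0,0.01,0,100],[0,10,0,0,0.01,0,100],[0,10,0,0,0.01,0,100]]]' 30
python3 -m crank '[[[0,10,0,0,0.01,0,100],[0,10,0,0,0.01,0,100],[0,10,0,0,0.01,0,100],[0,10,0,0,0.01,0,100],[0,0.9,0,0,0.01,0,100]]]'
python3 plan.py .445 .3103 .12 -1.8237
```

```text
time: 1.72
position: [0.1472, 0.6075, 0.1802]
tool_rot: [-0.6, 0.374, -0.374, 0.6]
ft_force: [-1.2, -0.1, 0.1]
grip_width: 0.0869
time: 2.35
position: [0.1473, 0.6075, 0.1302]
tool_rot: [-0.433, 0.559, -0.559, 0.433]
ft_force: [0.5, -0.4, -0.0]
grip_width: 0.0871
t 2.35 pos [0.1473 0.6075 0.1302] q [ 1.15  0.65  1.52 -0.    0.97  1.41] F [ 0.5 -0.4 -0. ] w 0.0871
tool x,y,z in world
 [[-0.25  -0.968 -0.   ]
 [ 0.     0.    -1.   ]
 [ 0.968 -0.25   0.   ]]
rotvec tool deg [-0.    0.03 -0.01] then shift tool m [0.2133 0.0102 0.3626] | in unrotated axes [0.2135 0.0102 0.3625]
rotvec tool deg [-2.0000e-02 -1.7997e+02  1.0000e-02] then shift tool m [-0.2133  0.0102 -0.3626] | in unrotated axes [0.2135 0.0102 0.3625]
```

```bash
python3 -m crank '[[[0,0,0,0.0213,0.001,0.0363,100],[0,0,0,0.0213,0.001,0.0363,100],[0,0,0,0.0213,0.001,0.0363,100],[0,0,0,0.0213,0.001,0.0363,100],[0,0,0,0.0213,0.001,0.0363,100]]]'
python3 -m crank '[[[0,0,0,0.0213,0.001,0.0363,100],[0,0,0,0.0213,0.001,0.0363,100],[0,0,0,0.0213,0.001,0.0363,100],[0,0,0,0.0213,0.001,0.0363,100],[0,0,0,0.0213,0.001,0.0363,100]]]'
python3 plan.py .445 .3103 .012 -1.8237
python3 - <<'E'
from h import *
p=robot.camera("top"); cv2.imwrite("pics/top1.png",cv2.resize(p["img"][110:220,100:260,::-1],None,fx=4,fy=4))
p=robot.camera("side"); cv2.imwrite("pics/side1.png",cv2.resize(p["img"][60:260,150:410,::-1],None,fx=2.5,fy=2.5))
E
```

```text
time: 2.98
position: [0.2972, 0.458, 0.1256]
tool_rot: [-0.433, 0.559, -0.559, 0.434]
ft_force: [1.3, 1.2, 0.4]
grip_width: 0.0868
time: 3.6
position: [0.4463, 0.3092, 0.1205]
tool_rot: [0.433, -0.559, 0.559, -0.434]
ft_force: [0.8, 0.1, 0.1]
grip_width: 0.0869
t 3.6 pos [0.4463 0.3092 0.1205] q [0.4  0.58 1.74 0.   0.83 0.65] F [0.8 0.1 0.1] w 0.0869
tool x,y,z in world
 [[-0.248 -0.969 -0.   ]
 [ 0.001  0.    -1.   ]
 [ 0.969 -0.248  0.   ]]
rotvec tool deg [-0.03  0.12 -0.02] then shift tool m [-0.0007  0.1085 -0.0016] | in unrotated axes [-0.0007  0.1085 -0.0016]
rotvec tool deg [-4.0000e-02 -1.7988e+02  4.0000e-02] then shift tool m [0.0007 0.1085 0.0016] | in unrotated axes [-0.0007  0.1085 -0.0016]
```

View pics/top1.png

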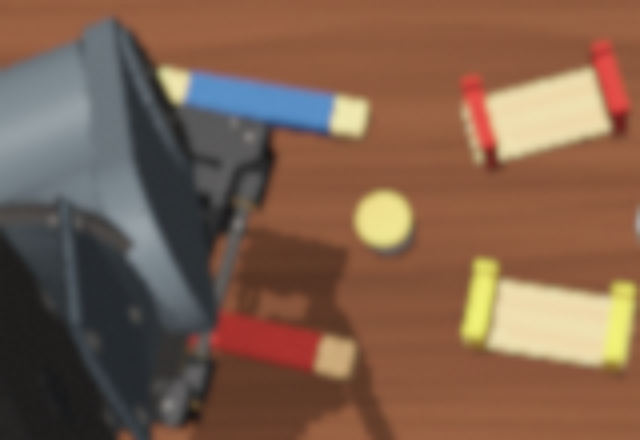

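View pics/side1.png

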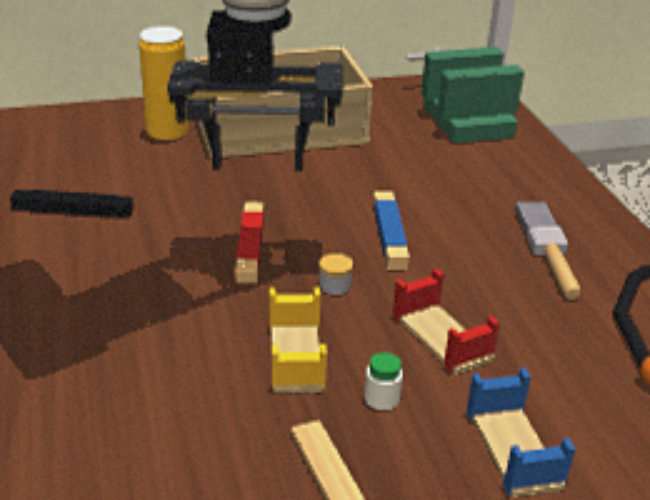

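```bash
python3 -m crank '[[[0,0,0,0,0.03,-0.001,100],[0,0,0,0,0.03,0,100],[0,0,0,0,0.028,0,100],[0,0,0,0,0.02,0,100],[0,0,0,0,0,0,100]]]'
python3 -m crank '[[[0,0,0,0,0,0,0],[0,0,0,0,0,0,0],[0,0,0,0,0,0,0],[0,0,0,0,0,0,0],[0,0,0,0,0,0,0]]]' 30
python3 plan.py .6151 .0874 .13 -1.3151
```

```text
time: 4.32
position: [0.4427, 0.3104, 0.0112]
tool_rot: [-0.435, 0.559, -0.558, 0.432]
ft_force: [0.0, 0.7, 0.2]
grip_width: 0.0866
time: 4.95
position: [0.4443, 0.3104, 0.0128]
tool_rot: [0.433, -0.559, 0.559, -0.433]
ft_force: [0.2, -1.4, 0.8]
grip_width: 0.0449
t 4.95 pos [0.4443 0.3104 0.0128] q [ 0.4   0.76  1.79 -0.    0.59  0.66] F [ 0.2 -1.4  0.8] w 0.0449
tool x,y,z in world
 [[-0.251 -0.968 -0.   ]
 [ 0.     0.    -1.   ]
 [ 0.968 -0.251  0.   ]]
rotvec tool deg [-2.000e-02 -2.918e+01 -1.000e-02] then shift tool m [ 0.259  -0.1172  0.1088] | in unrotated axes [ 0.173  -0.1172  0.2213]
rotvec tool deg [ 1.0000e-02  1.5082e+02 -2.0000e-02] then shift tool m [-0.259  -0.1172 -0.1088] | in unrotated axes [ 0.173  -0.1172  0.2213]
```

Fingers still closing (about 70 mm/s).

```bash
python3 -m crank '[[[0,0,0,0,0,0,0],[0,0,0,0,0,0,0],[0,0,0,0,0,0,0],[0,0,0,0,0,0,0],[0,0,0,0,0,0,0]]]' 30
python3 -m crank '[[[0,0,0,0,-0.01,0,0],[0,0,0,0,-0.025,0,0],[0,0,0,0,-0.03,0,0],[0,0,0,0,-0.03,0,0],[0,0,0,0,-0.022,0,0]]]'
python3 plan.py .6151 .0874 .13 -1.3151
python3 - <<'E'
from h import *
p=robot.camera("side"); cv2.imwrite("pics/side2.png",cv2.resize(p["img"][60:260,150:410,::-1],None,fx=2.5,fy=2.5))
E
```

```text
time: 5.58
position: [0.444, 0.3103, 0.0125]
tool_rot: [-0.433, 0.559, -0.559, 0.433]
ft_force: [-1.9, -0.2, -0.2]
grip_width: 0.0257
time: 6.2
position: [0.4447, 0.3106, 0.1316]
tool_rot: [0.432, -0.559, 0.559, -0.434]
ft_force: [0.3, 0.4, -0.4]
grip_width: 0.0258
t 6.2 pos [0.4447 0.3106 0.1316] q [0.4  0.56 1.73 0.   0.85 0.66] F [ 0.3  0.4 -0.4] w 0.0258
tool x,y,z in world
 [[-0.251 -0.968 -0.001]
 [ 0.002  0.001 -1.   ]
 [ 0.968 -0.251  0.002]]
rotvec tool deg [ -0.12 -29.17  -0.05] then shift tool m [0.2591 0.0016 0.1084] | in unrotated axes [0.1734 0.0017 0.221 ]
rotvec tool deg [ 7.0000e-02  1.5083e+02 -1.6000e-01] then shift tool m [-0.2591  0.0016 -0.1084] | in unrotated axes [0.1734 0.0017 0.221 ]
```

View pics/side2.png

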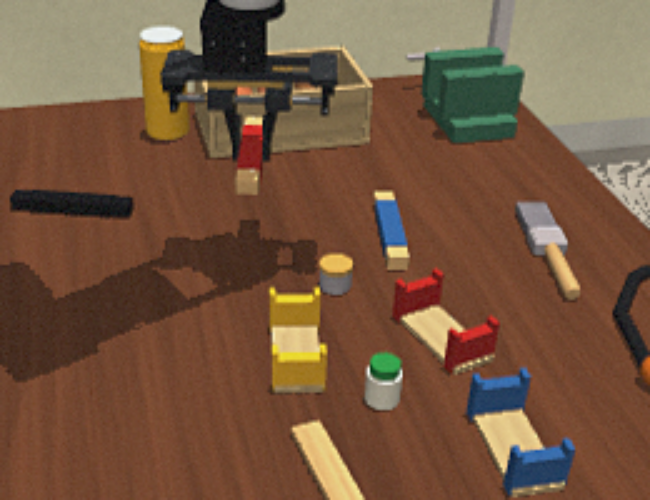

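```bash
python3 -m crank '[[[0,-8,0,0,0,0,0],[0,-10,0,0,0,0,0],[0,-8,0,0,0,0,0],[0,-3.2,0,0.015,0,0.0064,0],[0,0,0,0.03,0,0.0125,0]]]'
python3 -m crank '[[[0,0,0,0.042,0,0.0176,0],[0,0,0,0.045,0,0.0188,0],[0,0,0,0.045,0,0.0188,0],[0,0,0,0.042,0,0.0176,0],[0,0,0,0.025,0,0.0105,0]]]'
python3 plan.py .6151 .0874 .13 -1.3151
```

```text
time: 6.88
position: [0.4724, 0.2714, 0.1294]
tool_rot: [0.56, -0.431, 0.431, -0.56]
ft_force: [0.9, -0.7, -1.4]
grip_width: 0.0256
time: 7.5
position: [0.6054, 0.0978, 0.1294]
tool_rot: [-0.559, 0.432, -0.433, 0.559]
ft_force: [0.0, 0.6, -1.6]
grip_width: 0.0257
t 7.5 pos [0.6054 0.0978 0.1294] q [-0.02  0.64  1.55 -0.    0.95 -0.28] F [ 0.   0.6 -1.6] w 0.0257
tool x,y,z in world
 [[ 0.252 -0.968  0.   ]
 [ 0.001 -0.    -1.   ]
 [ 0.968  0.252  0.001]]
rotvec tool deg [-0.04 -0.08  0.01] then shift tool m [ 0.0125 -0.0006  0.0067] | in unrotated axes [ 0.0125 -0.0006  0.0067]
rotvec tool deg [-2.0000e-02  1.7992e+02 -6.0000e-02] then shift tool m [-0.0125 -0.0006 -0.0067] | in unrotated axes [ 0.0125 -0.0006  0.0067]
```

```bash
python3 -m crank '[[[0,0,0,0.0125,0,0.0067,0],[0,0,0,0,0.02,0,0],[0,0,0,0,0.02,0,0],[0,0,0,0,0.01,0,0],[0,0,0,0,0,0,0]]]'
python3 plan.py .6151 .0874 .054 -1.3151
python3 - <<'E'
from h import *
for n in("side","top"):
    p=robot.camera(n); o=robot.get_obs()
    im=cv2.resize(p["img"][:,:,::-1],None,fx=4,fy=4)
    for q,sh in (((.6151,.0874,-1.3151),STAND),((*o["position"][:2],-1.3151),stick(1e3*(o["position"][2]-.012)))):
        for b in sh: cv2.polylines(im,[cv2.convexHull(((proj(p,place(b,q))+.5)*4).astype(np.int32))],True,(255,255,0),1)
    u=(proj(p,np.array([[.6151,.0874,.06]]))[0]*4).astype(int)
    cv2.imwrite(f"pics/{n}3.png",im[u[1]-200:u[1]+200,u[0]-250:u[0]+250])
E
```

```text
time: 8.12
position: [0.6128, 0.0902, 0.0788]
tool_rot: [0.56, -0.432, 0.431, -0.56]
ft_force: [-0.6, 0.2, 0.1]
grip_width: 0.0256
t 8.12 pos [0.6128 0.0902 0.0788] q [-0.03  0.72  1.56  0.    0.87 -0.29] F [-0.6  0.2  0.1] w 0.0256
tool x,y,z in world
 [[ 0.254 -0.967 -0.001]
 [-0.002  0.    -1.   ]
 [ 0.967  0.254 -0.002]]
rotvec tool deg [ 0.12  0.09 -0.04] then shift tool m [0.0033 0.0248 0.0015] | in unrotated axes [0.0033 0.0248 0.0016]
rotvec tool deg [-7.0000e-02 -1.7991e+02 -1.9000e-01] then shift tool m [-0.0033  0.0248 -0.0015] | in unrotated axes [0.0033 0.0248 0.0016]
```

View pics/side3.png

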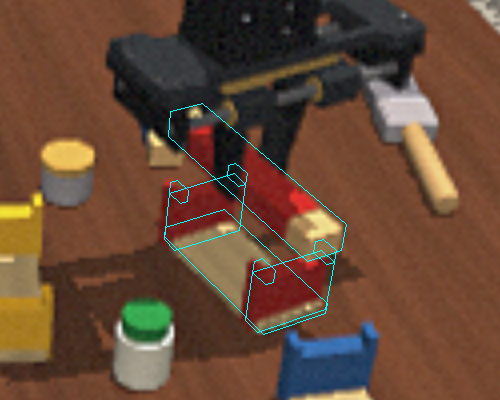

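View pics/top3.png

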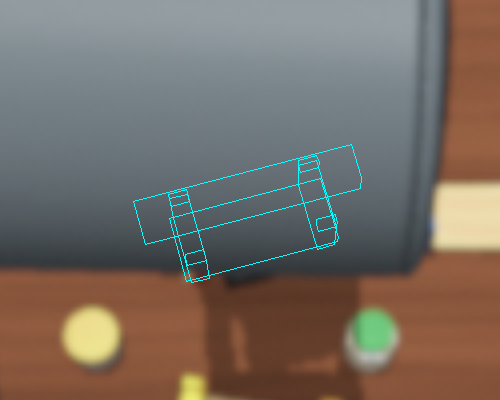

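```bash
python3 -m crank '[[[0,0,0,0.0033,0.008,0.0015,0],[0,0,0,0,0.008,0,0],[0,0,0,0,0.006,0,0],[0,0,0,0,0.003,0,0],[0,0,0,0,0,0,0]]]'
python3 plan.py .6151 .0874 .0525 -1.3151
```

```text
time: 8.85
position: [0.6158, 0.0865, 0.0541]
tool_rot: [0.56, -0.432, 0.432, -0.56]
ft_force: [-0.2, -0.5, 0.1]
grip_width: 0.0257
t 8.85 pos [0.6158 0.0865 0.0541] q [-0.04  0.76  1.56  0.    0.82 -0.3 ] F [-0.2 -0.5  0.1] w 0.0257
tool x,y,z in world
 [[ 0.253 -0.967 -0.   ]
 [-0.001  0.    -1.   ]
 [ 0.967  0.253 -0.001]]
rotvec tool deg [ 0.04  0.02 -0.01] then shift tool m [-0.001   0.0016 -0.0005] | in unrotated axes [-0.001   0.0016 -0.0005]
rotvec tool deg [-2.0000e-02 -1.7998e+02 -7.0000e-02] then shift tool m [0.001  0.0016 0.0005] | in unrotated axes [-0.001   0.0016 -0.0005]
```

```bash
python3 -m crank '[[[0,0,0,0,0.001,0,0],[0,0,0,0,0,0,0],[0,0,0,0,0,0,70],[0,0,0,0,0,0,70],[0,0,0,0,0,0,70]]]'
python3 -m crank '[[[0,0,0,0,0,0,70],[0,0,0,0,-0.005,0,70],[0,0,0,0,-0.02,0,70],[0,0,0,0,-0.03,0,100],[0,0,0,0,-0.03,0,100]]]'
python3 - <<'E'
from h import *
p=robot.camera("side"); cv2.imwrite("pics/side4.png",cv2.resize(p["img"][60:260,150:410,::-1],None,fx=3,fy=3))
E
python3 plan.py .626 .3033 .13 -1.7531
```

```text
time: 9.48
position: [0.6162, 0.0865, 0.0537]
tool_rot: [-0.56, 0.432, -0.432, 0.56]
ft_force: [0.4, -0.0, 0.6]
grip_width: 0.0482
time: 10.1
position: [0.6159, 0.0865, 0.1395]
tool_rot: [0.56, -0.432, 0.432, -0.56]
ft_force: [-0.6, 0.6, -0.2]
grip_width: 0.074
t 10.15 pos [0.6187 0.0866 0.1439] q [-0.04  0.63  1.52  0.    0.99 -0.3 ] F [1.1 0.7 1.3] w 0.0777
tool x,y,z in world
 [[ 0.253 -0.967  0.002]
 [ 0.008 -0.    -1.   ]
 [ 0.967  0.254  0.007]]
rotvec tool deg [-0.44 25.13  0.03] then shift tool m [-0.2145  0.0139 -0.0321] | in unrotated axes [-0.2078  0.0139  0.0619]
rotvec tool deg [ 4.0000e-02 -1.5487e+02  6.0000e-01] then shift tool m [0.2145 0.0139 0.0321] | in unrotated axes [-0.2078  0.0139  0.0619]
```

View pics/side4.png

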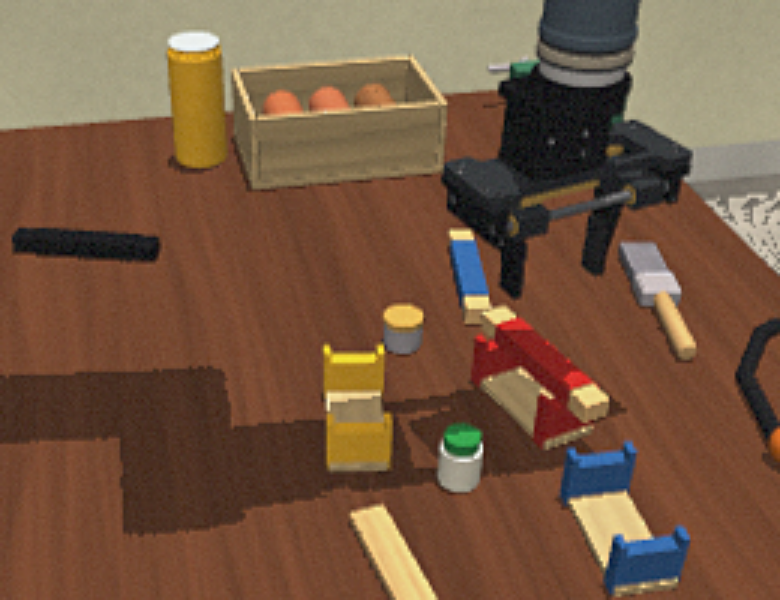

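```bash
python3 -m crank '[[[0,10,0,0,0,0,100],[0,10,0,0,0,0,100],[0,5.13,0,-0.02,0,-0.003,100],[0,0,0,-0.045,0.004,-0.0067,100],[0,0,0,-0.05,0.004,-0.0075,100]]]'
python3 -m crank '[[[0,0,0,-0.05,0.004,-0.0075,100],[0,0,0,-0.0495,0.002,-0.0074,100],[0,0,0,0,0,0,100],[0,0,0,0,0,0,100],[0,0,0,0,0,0,100]]]'
python3 plan.py .626 .3033 .012 -1.7531
```

```text
time: 10.78
position: [0.6186, 0.2031, 0.1305]
tool_rot: [0.452, -0.544, 0.544, -0.452]
ft_force: [-0.1, 1.0, -0.2]
grip_width: 0.0871
time: 11.4
position: [0.6217, 0.3018, 0.1245]
tool_rot: [0.452, -0.544, 0.544, -0.452]
ft_force: [0.9, 0.1, -0.9]
grip_width: 0.0871
t 11.4 pos [0.6217 0.3018 0.1245] q [ 0.29  0.73  1.34 -0.    1.07  0.47] F [ 0.9  0.1 -0.9] w 0.0871
tool x,y,z in world
 [[-0.183 -0.983  0.001]
 [-0.    -0.    -1.   ]
 [ 0.983 -0.183 -0.   ]]
rotvec tool deg [ 0.02 -0.1   0.03] then shift tool m [-0.0022  0.1125  0.004 ] | in unrotated axes [-0.0023  0.1125  0.004 ]
rotvec tool deg [-5.000e-02  1.799e+02  3.000e-02] then shift tool m [ 0.0022  0.1125 -0.004 ] | in unrotated axes [-0.0023  0.1125  0.004 ]
```

```bash
python3 -m crank '[[[0,0,0,-0.0022,0.03,0.004,100],[0,0,0,0,0.033,0,100],[0,0,0,0,0.03,0,100],[0,0,0,0,0.019,0,100],[0,0,0,0,0,0,40]]]'
python3 -m crank '[[[0,0,0,0,0,0,0],[0,0,0,0,0,0,0],[0,0,0,0,0,0,0],[0,0,0,0,0,0,0],[0,0,0,0,0,0,0]]]' 30
python3 -m crank '[[[0,0,0,0,0,0,0],[0,0,0,0,0,0,0],[0,0,0,0,0,0,0],[0,0,0,0,0,0,0],[0,0,0,0,0,0,0]]]' 30
python3 plan.py .6237 -.0927 .13 -1.5938
```

```text
time: 12.02
position: [0.6251, 0.3035, 0.0111]
tool_rot: [-0.453, 0.544, -0.543, 0.451]
ft_force: [0.3, 0.3, -0.8]
grip_width: 0.0826
time: 12.65
position: [0.626, 0.3048, 0.0128]
tool_rot: [0.452, -0.543, 0.543, -0.452]
ft_force: [-0.8, -0.4, 0.2]
grip_width: 0.035
time: 13.28
position: [0.6259, 0.3047, 0.0125]
tool_rot: [-0.452, 0.544, -0.543, 0.452]
ft_force: [-0.9, -0.4, 0.5]
grip_width: 0.0256
t 13.28 pos [0.6259 0.3047 0.0125] q [0.29 0.89 1.37 0.   0.89 0.48] F [-0.9 -0.4  0.5] w 0.0256
tool x,y,z in world
 [[-0.181 -0.983  0.   ]
 [-0.    -0.    -1.   ]
 [ 0.983 -0.181 -0.   ]]
rotvec tool deg [ 0.01 -9.14  0.  ] then shift tool m [ 0.3973 -0.1175  0.007 ] | in unrotated axes [ 0.3912 -0.1174  0.07  ]
rotvec tool deg [-0.0000e+00  1.7086e+02  2.0000e-02] then shift tool m [-0.3973 -0.1175 -0.007 ] | in unrotated axes [ 0.3912 -0.1174  0.07  ]
```

```bash
python3 -m crank '[[[0,0,0,0,-0.01,0,0],[0,0,0,0,-0.025,0,0],[0,0,0,0,-0.035,0,0],[0,-5,0,0,-0.037,0,0],[0,-4.14,0,0,-0.02,0,0]]]'
python3 -m crank '[[[0,0,0,0.02,0,0.0004,0],[0,0,0,0.04,0,0.0007,0],[0,0,0,0.05,0,0.0009,0],[0,0,0,0.05,0,0.0009,0],[0,0,0,0.05,0,0.0009,0]]]'
python3 -m crank '[[[0,0,0,0.05,0,0.0009,0],[0,0,0,0.05,0,0.0009,0],[0,0,0,0.045,0,0.0008,0],[0,0,0,0.03,0,0.0005,0],[0,0,0,0.012,0,0.0002,0]]]'
python3 plan.py .6237 -.0927 .08 -1.5938
```

```text
time: 13.9
position: [0.6276, 0.305, 0.1428]
tool_rot: [0.493, -0.504, 0.506, -0.496]
ft_force: [0.2, 0.9, -0.6]
grip_width: 0.0261
time: 14.52
position: [0.6237, 0.0917, 0.1382]
tool_rot: [-0.495, 0.507, -0.506, 0.493]
ft_force: [-0.1, 0.0, -0.2]
grip_width: 0.0254
time: 15.15
position: [0.6226, -0.0951, 0.1383]
tool_rot: [-0.494, 0.507, -0.506, 0.493]
ft_force: [-0.6, 0.4, -0.1]
grip_width: 0.0258
t 15.15 pos [ 0.6226 -0.0951  0.1383] q [-0.33  0.64  1.5  -0.    1.   -0.3 ] F [-0.6  0.4 -0.1] w 0.0258
tool x,y,z in world
 [[-0.027 -1.    -0.   ]
 [-0.002  0.    -1.   ]
 [ 1.    -0.027 -0.002]]
rotvec tool deg [ 0.12 -0.24 -0.01] then shift tool m [-0.0025  0.0583  0.001 ] | in unrotated axes [-0.0025  0.0583  0.0012]
rotvec tool deg [2.0000e-02 1.7976e+02 1.9000e-01] then shift tool m [ 0.0025  0.0583 -0.001 ] | in unrotated axes [-0.0025  0.0583  0.0012]
```

```bash
python3 -m crank '[[[0,0,0,-0.002,0.02,0.001,0],[0,0,0,0,0.028,0,0],[0,0,0,0,0.018,0,0],[0,0,0,0,0.01,0,0],[0,0,0,0,0,0,0]]]'
python3 plan.py .6237 -.0927 .053 -1.5938
python3 - <<'E'
from h import *
p=robot.camera("side"); cv2.imwrite("pics/side5.png",cv2.resize(p["img"][130:290,250:450,::-1],None,fx=3.5,fy=3.5))
E
```

```text
time: 15.78
position: [0.6246, -0.09, 0.0629]
tool_rot: [-0.495, 0.506, -0.505, 0.494]
ft_force: [-0.1, 0.1, 0.1]
grip_width: 0.0257
t 15.78 pos [ 0.6246 -0.09    0.0629] q [-0.32  0.75  1.54  0.    0.85 -0.3 ] F [-0.1  0.1  0.1] w 0.0257
tool x,y,z in world
 [[-0.023 -1.    -0.   ]
 [-0.001  0.    -1.   ]
 [ 1.    -0.023 -0.001]]
rotvec tool deg [ 0.08  0.02 -0.02] then shift tool m [ 0.0027  0.0099 -0.0008] | in unrotated axes [ 0.0027  0.0099 -0.0008]
rotvec tool deg [-4.0000e-02 -1.7998e+02 -1.2000e-01] then shift tool m [-0.0027  0.0099  0.0008] | in unrotated axes [ 0.0027  0.0099 -0.0008]
```

View pics/side5.png

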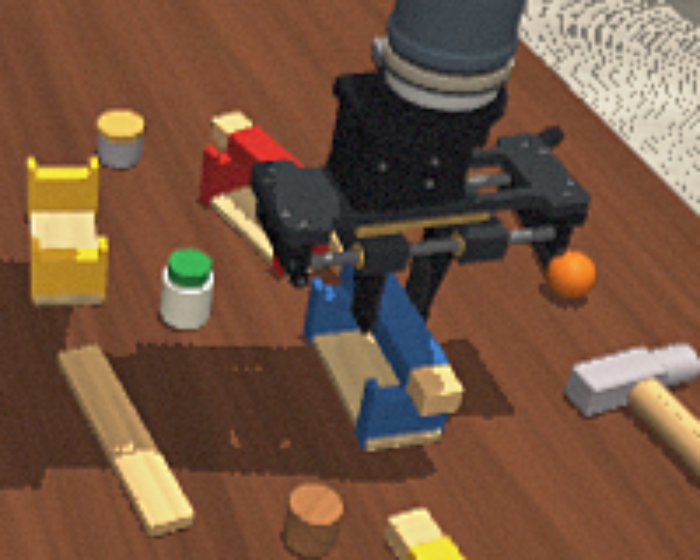

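```bash
cat > ov.py <<'E'
from h import *
import sys
a=sys.argv; st=tuple(map(float,a[2:5])); yaw=st[2]
p=robot.camera("side"); o=robot.get_obs(); s=5
im=cv2.resize(p["img"][:,:,::-1],None,fx=s,fy=s)
z=float(a[5]) if len(a)>5 else 1e3*(o["position"][2]-.012)
xy=st[:2] if len(a)>5 else tuple(o["position"][:2])
for q,sh,c in ((st,STAND,(255,255,0)),((*xy,yaw),stick(z),(255,0,255))):
    for b in sh: cv2.polylines(im,[cv2.convexHull(((proj(p,place(b,q))+.5)*s).astype(np.int32))],True,c,1)
u=(proj(p,np.array([[*st[:2],.06]]))[0]*s).astype(int)
cv2.imwrite(f"pics/{a[1]}.png",im[max(0,u[1]-280):u[1]+280,u[0]-300:u[0]+300])
E
python3 ov.py ov6 .6237 -.0927 -1.5938
```

```text
(no output)
```

View pics/ov6.png

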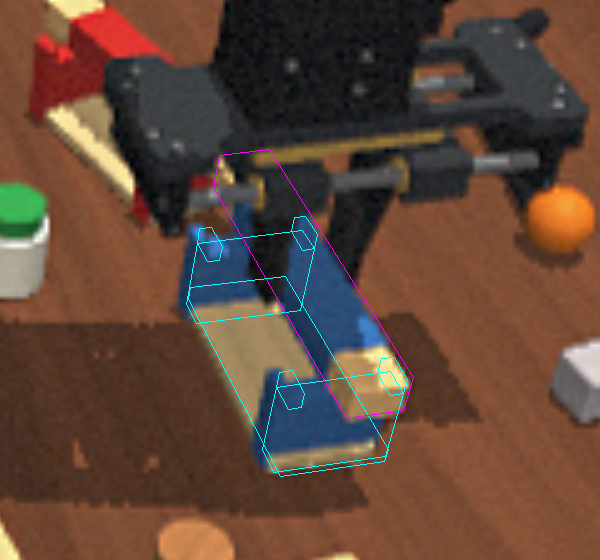

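```bash
python3 -m crank '[[[0,0,0,0.002,0.004,0,0],[0,0,0,0,0.003,0,0],[0,0,0,0,0.002,0,0],[0,0,0,0,0,0,0],[0,0,0,0,0,0,0]]]'
python3 plan.py .6237 -.0927 .053 -1.5938
```

```text
time: 16.5
position: [0.625, -0.0924, 0.0546]
tool_rot: [0.494, -0.506, 0.506, -0.494]
ft_force: [-0.7, -0.1, -0.7]
grip_width: 0.0256
t 16.5 pos [ 0.625  -0.0924  0.0546] q [-0.32  0.76  1.54 -0.    0.84 -0.3 ] F [-0.7 -0.1 -0.7] w 0.0256
tool x,y,z in world
 [[-0.023 -1.     0.   ]
 [ 0.    -0.    -1.   ]
 [ 1.    -0.023  0.   ]]
rotvec tool deg [-0.01  0.01  0.  ] then shift tool m [ 0.0004  0.0016 -0.0013] | in unrotated axes [ 0.0004  0.0016 -0.0013]
rotvec tool deg [ 0.0000e+00 -1.7999e+02  1.0000e-02] then shift tool m [-0.0004  0.0016  0.0013] | in unrotated axes [ 0.0004  0.0016 -0.0013]
```

```bash
python3 -m crank '[[[0,0,0,0,0.0015,-0.001,0],[0,0,0,0,0,0,0],[0,0,0,0,0,0,70],[0,0,0,0,0,0,70],[0,0,0,0,0,0,70]]]'
python3 -m crank '[[[0,0,0,0,0,0,70],[0,0,0,0,-0.005,0,70],[0,0,0,0,-0.02,0,70],[0,0,0,0,-0.03,0,100],[0,0,0,0,-0.03,0,100]]]'
python3 ov.py ov7 .6237 -.0927 -1.5938 40
python3 plan.py .6007 -.2986 .13 -1.4627
```

```text
time: 17.12
position: [0.6241, -0.0924, 0.0532]
tool_rot: [0.494, -0.506, 0.506, -0.494]
ft_force: [0.3, 0.3, 0.6]
grip_width: 0.0477
time: 17.75
position: [0.6243, -0.0925, 0.1403]
tool_rot: [0.494, -0.505, 0.506, -0.494]
ft_force: [-0.3, -0.3, -0.4]
grip_width: 0.0738
t 17.8 pos [ 0.6269 -0.0932  0.1448] q [-0.32  0.64  1.49  0.    1.   -0.3 ] F [ 0.6 -0.   2.3] w 0.0774
tool x,y,z in world
 [[-0.023 -1.     0.003]
 [ 0.009 -0.003 -1.   ]
 [ 1.    -0.023  0.009]]
rotvec tool deg [-0.5  -7.49  0.19] then shift tool m [ 0.2014  0.0148 -0.0482] | in unrotated axes [ 0.2059  0.0152 -0.0217]
rotvec tool deg [ -0.29 172.51  -0.76] then shift tool m [-0.2014  0.0148  0.0482] | in unrotated axes [ 0.2059  0.0152 -0.0217]
```

View pics/ov7.png

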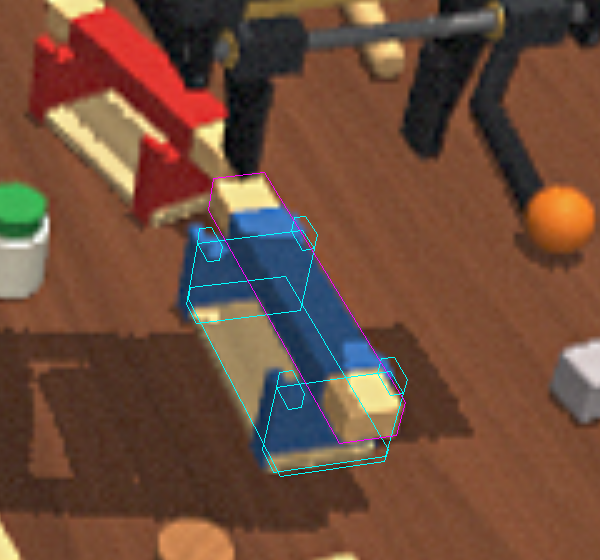

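```bash
python3 -m crank '[[[0,-7.5,0,0,0,0,100],[0,0,0,0.04,0.004,-0.0096,100],[0,0,0,0.05,0.004,-0.012,100],[0,0,0,0.05,0.004,-0.012,100],[0,0,0,0.0424,0.003,-0.0101,100]]]'
python3 -m crank '[[[0,0,0,0.019,0,-0.0045,100],[0,0,0,0,0,0,100],[0,0,0,0,0,0,100],[0,0,0,0,0,0,100],[0,0,0,0,0,0,100]]]'
python3 plan.py .6007 -.2986 .012 -1.4627; python3 ov.py ov8 .6007 -.2986 -1.4627 0
python3 - <<'E'
from h import *
p=robot.camera("top"); cv2.imwrite("pics/top8.png",cv2.resize(p["img"][100:220,180:420,::-1],None,fx=3,fy=3))
E
```

```text
time: 18.42
position: [0.6001, -0.2805, 0.1241]
tool_rot: [-0.526, 0.472, -0.473, 0.526]
ft_force: [0.8, -0.7, 1.0]
grip_width: 0.0868
time: 19.05
position: [0.598, -0.2964, 0.1232]
tool_rot: [-0.527, 0.472, -0.472, 0.527]
ft_force: [-0.5, -0.9, 0.3]
grip_width: 0.0867
t 19.05 pos [ 0.598  -0.2964  0.1232] q [-0.63  0.71  1.41  0.    1.03 -0.74] F [-0.5 -0.9  0.3] w 0.0867
tool x,y,z in world
 [[ 0.109 -0.994 -0.   ]
 [-0.     0.    -1.   ]
 [ 0.994  0.109 -0.   ]]
rotvec tool deg [ 0.01  0.09 -0.02] then shift tool m [0.0025 0.1112 0.0024] | in unrotated axes [0.0025 0.1112 0.0024]
rotvec tool deg [-3.0000e-02 -1.7991e+02 -1.0000e-02] then shift tool m [-0.0025  0.1112 -0.0024] | in unrotated axes [0.0025 0.1112 0.0024]
```

View pics/top8.png

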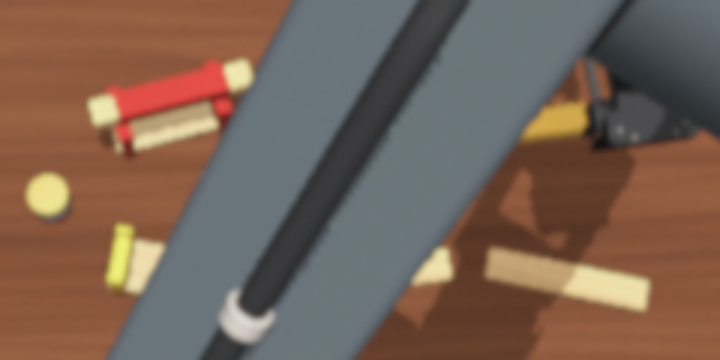

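View pics/ov8.png

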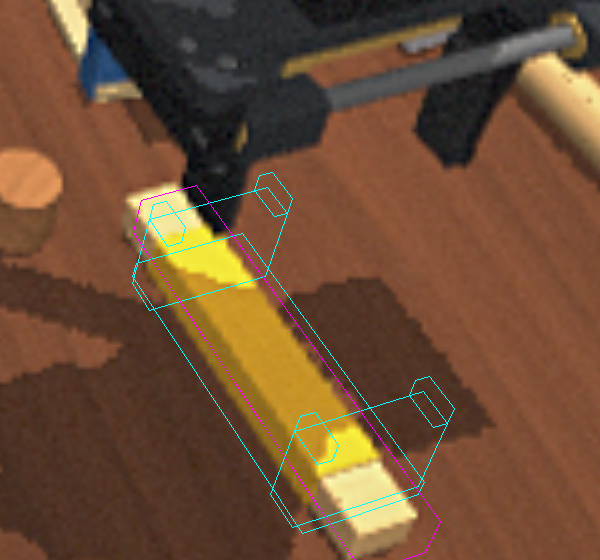

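```bash
python3 -m crank '[[[0,0,0,0.0015,0.03,0.0015,100],[0,0,0,0,0.033,0,100],[0,0,0,0,0.03,0,100],[0,0,0,0,0.018,0,100],[0,0,0,0,0,0,0]]]'
python3 -m crank '[[[0,0,0,0,0,0,0],[0,0,0,0,0,0,0],[0,0,0,0,0,0,0],[0,0,0,0,0,0,0],[0,0,0,0,0,0,0]]]' 30
python3 -m crank '[[[0,0,0,0,0,0,0],[0,0,0,0,0,0,0],[0,0,0,0,0,0,0],[0,0,0,0,0,0,0],[0,0,0,0,0,0,0]]]' 30
python3 plan.py .6007 -.2986 .14 -1.4627; python3 plan.py .4519 .0876 .14 -1.7614
```

```text
time: 19.77
position: [0.5992, -0.2988, 0.0111]
tool_rot: [0.526, -0.473, 0.472, -0.526]
ft_force: [-0.4, -0.5, -0.3]
grip_width: 0.0827
time: 20.4
position: [0.5994, -0.2991, 0.0122]
tool_rot: [-0.526, 0.472, -0.472, 0.526]
ft_force: [0.1, -0.6, -0.4]
grip_width: 0.0347
time: 21.02
position: [0.5992, -0.2991, 0.0121]
tool_rot: [0.526, -0.472, 0.472, -0.526]
ft_force: [-1.1, -0.1, 0.7]
grip_width: 0.0259
t 21.02 pos [ 0.5992 -0.2991  0.0121] q [-0.63  0.86  1.44 -0.    0.84 -0.74] F [-1.1 -0.1  0.7] w 0.0259
tool x,y,z in world
 [[ 0.108 -0.994 -0.   ]
 [-0.     0.    -1.   ]
 [ 0.994  0.108 -0.   ]]
rotvec tool deg [ 0.02 -0.   -0.01] then shift tool m [-0.0003 -0.1279  0.0015] | in unrotated axes [-0.0003 -0.1279  0.0015]
rotvec tool deg [1.0e-02 1.8e+02 3.0e-02] then shift tool m [ 0.0003 -0.1279 -0.0015] | in unrotated axes [-0.0003 -0.1279  0.0015]
t 21.02 pos [ 0.5992 -0.2991  0.0121] q [-0.63  0.86  1.44 -0.    0.84 -0.74] F [-1.1 -0.1  0.7] w 0.0259
tool x,y,z in world
 [[ 0.108 -0.994 -0.   ]
 [-0.     0.    -1.   ]
 [ 0.994  0.108 -0.   ]]
rotvec tool deg [ 2.000e-02  1.711e+01 -1.000e-02] then shift tool m [-0.3518 -0.1279 -0.2179] | in unrotated axes [-0.4003 -0.1278 -0.1048]
rotvec tool deg [-1.0000e-02 -1.6289e+02 -3.0000e-02] then shift tool m [ 0.3518 -0.1279  0.2179] | in unrotated axes [-0.4003 -0.1278 -0.1048]
```

```bash
python3 -m crank '[[[0,0,0,0,-0.012,0,0],[0,0,0,0,-0.026,0,0],[0,0,0,0,-0.04,0,0],[0,8.6,0,0,-0.035,0,0],[0,8.5,0,0,-0.015,0,0]]]'
python3 -m crank '[[[0,0,0,-0.017,0,-0.0105,0],[0,0,0,-0.034,0,-0.021,0],[0,0,0,-0.042,0,-0.026,0],[0,0,0,-0.042,0,-0.026,0],[0,0,0,-0.042,0,-0.026,0]]]'
python3 -m crank '[[[0,0,0,-0.042,0,-0.026,0],[0,0,0,-0.042,0,-0.026,0],[0,0,0,-0.042,0,-0.026,0],[0,0,0,-0.034,0,-0.021,0],[0,0,0,-0.0148,0,-0.0092,0]]]'
python3 plan.py .4519 .0876 .075 -1.7614
```

```text
time: 21.65
position: [0.6009, -0.3, 0.1437]
tool_rot: [0.448, -0.544, 0.548, -0.449]
ft_force: [0.2, -0.8, -1.3]
grip_width: 0.0258
time: 22.28
position: [0.5252, -0.1034, 0.1409]
tool_rot: [0.45, -0.545, 0.546, -0.45]
ft_force: [0.9, -0.6, -0.2]
grip_width: 0.0259
time: 22.9
position: [0.4514, 0.0892, 0.1407]
tool_rot: [0.451, -0.545, 0.545, -0.451]
ft_force: [-0.2, 0.3, -1.1]
grip_width: 0.0257
t 22.9 pos [0.4514 0.0892 0.1407] q [-0.05  0.46  1.93  0.    0.76  0.14] F [-0.2  0.3 -1.1] w 0.0257
tool x,y,z in world
 [[-0.187 -0.982 -0.   ]
 [ 0.001  0.    -1.   ]
 [ 0.982 -0.187  0.001]]
rotvec tool deg [-0.04  0.14 -0.01] then shift tool m [0.0015 0.0657 0.0008] | in unrotated axes [0.0015 0.0657 0.0007]
rotvec tool deg [-2.0000e-02 -1.7986e+02  6.0000e-02] then shift tool m [-0.0015  0.0657 -0.0008] | in unrotated axes [0.0015 0.0657 0.0007]
```

```bash
python3 -m crank '[[[0,0,0,0.0012,0.022,0.0007,0],[0,0,0,0,0.03,0,0],[0,0,0,0,0.02,0,0],[0,0,0,0,0.006,0,0],[0,0,0,0,0,0,0]]]'
python3 plan.py .4519 .0876 .053 -1.7614
python3 ov.py ov9 .4519 .0876 -1.7614
```

```text
time: 23.52
position: [0.4534, 0.0859, 0.0622]
tool_rot: [0.45, -0.545, 0.546, -0.45]
ft_force: [0.5, -0.7, -0.2]
grip_width: 0.0256
t 23.52 pos [0.4534 0.0859 0.0622] q [-0.06  0.62  1.97 -0.    0.55  0.14] F [ 0.5 -0.7 -0.2] w 0.0256
tool x,y,z in world
 [[-0.19  -0.982 -0.   ]
 [ 0.001 -0.    -1.   ]
 [ 0.982 -0.19   0.001]]
rotvec tool deg [-0.04 -0.02 -0.  ] then shift tool m [-0.0014  0.0092 -0.0018] | in unrotated axes [-0.0014  0.0092 -0.0018]
rotvec tool deg [ 0.0000e+00  1.7998e+02 -6.0000e-02] then shift tool m [0.0014 0.0092 0.0018] | in unrotated axes [-0.0014  0.0092 -0.0018]
```

View pics/ov9.png

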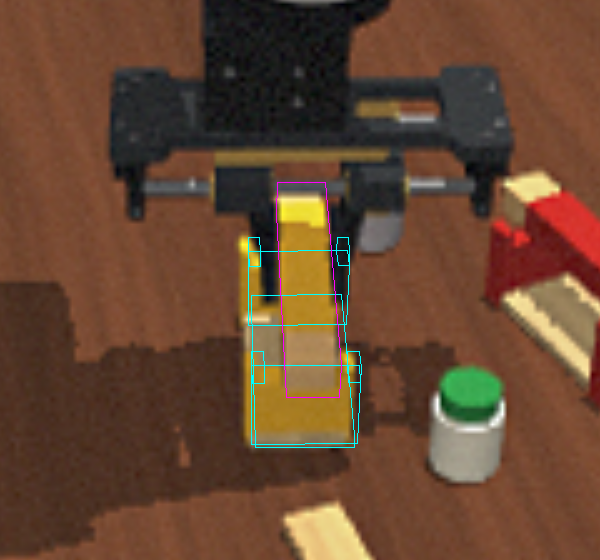

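```bash
python3 -m crank '[[[0,0,0,-0.001,0.003,-0.003,0],[0,0,0,0,0.003,0,0],[0,0,0,0,0.002,0,0],[0,0,0,0,0,0,0],[0,0,0,0,0,0,0]]]'
python3 plan.py .4519 .0876 .053 -1.7614
```

```text
time: 24.2
position: [0.45, 0.0878, 0.0541]
tool_rot: [0.45, -0.545, 0.545, -0.45]
ft_force: [1.2, 0.5, -0.0]
grip_width: 0.026
t 24.2 pos [0.45   0.0878 0.0541] q [-0.05  0.63  1.99 -0.    0.52  0.14] F [ 1.2  0.5 -0. ] w 0.026
tool x,y,z in world
 [[-0.189 -0.982  0.   ]
 [ 0.    -0.    -1.   ]
 [ 0.982 -0.189  0.   ]]
rotvec tool deg [-0.01  0.01  0.  ] then shift tool m [-0.0002  0.0011  0.0019] | in unrotated axes [-0.0002  0.0011  0.0019]
rotvec tool deg [ 0.0000e+00 -1.7999e+02  1.0000e-02] then shift tool m [ 0.0002  0.0011 -0.0019] | in unrotated axes [-0.0002  0.0011  0.0019]
```

```bash
python3 -m crank '[[[0,0,0,0,0.0012,0,0],[0,0,0,0,0,0,0],[0,0,0,0,0,0,70],[0,0,0,0,0,0,70],[0,0,0,0,0,0,70]]]'
python3 -m crank '[[[0,0,0,0,0,0,70],[0,0,0,0,-0.005,0,70],[0,0,0,0,-0.025,0,70],[0,0,0,0,-0.04,0,70],[0,0,0,0,-0.05,0,70]]]'
python3 -m crank '[[[0,0,0,0,-0.03,0,70],[0,0,0,0,-0.01,0,70],[0,0,0,0,0,0,70],[0,0,0,0,0,0,70],[0,0,0,0,0,0,70]]]'
python3 plan.py .25 .5 .22 -1.7614
```

```text
time: 24.82
position: [0.45, 0.0878, 0.0529]
tool_rot: [0.45, -0.545, 0.545, -0.45]
ft_force: [0.8, -0.6, 0.5]
grip_width: 0.0482
time: 25.45
position: [0.4491, 0.0878, 0.1737]
tool_rot: [-0.451, 0.546, -0.545, 0.45]
ft_force: [0.9, -0.7, -1.0]
grip_width: 0.0606
time: 26.08
position: [0.4492, 0.0878, 0.2116]
tool_rot: [-0.451, 0.546, -0.545, 0.449]
ft_force: [0.6, 0.5, -0.0]
grip_width: 0.0609
t 26.07 pos [0.4492 0.0878 0.2116] q [-0.05  0.33  1.86 -0.    0.95  0.14] F [ 0.6  0.5 -0. ] w 0.0609
tool x,y,z in world
 [[-0.189 -0.982  0.   ]
 [-0.003  0.    -1.   ]
 [ 0.982 -0.189 -0.003]]
rotvec tool deg [0.17 0.   0.02] then shift tool m [-0.367  -0.0084 -0.2736] | in unrotated axes [-0.367  -0.0078 -0.2737]
rotvec tool deg [ 4.0e-02 -1.8e+02 -2.7e-01] then shift tool m [ 0.367  -0.0084  0.2736] | in unrotated axes [-0.367  -0.0078 -0.2737]
```

```bash
python3 -m crank '[[[0,0,0,-0.037,-0.001,-0.027,70],[0,0,0,-0.037,-0.001,-0.027,70],[0,0,0,-0.037,-0.001,-0.027,70],[0,0,0,-0.037,-0.001,-0.027,70],[0,0,0,-0.037,-0.001,-0.027,70]]]'
python3 -m crank '[[[0,0,0,-0.037,-0.001,-0.027,70],[0,0,0,-0.037,-0.001,-0.027,70],[0,0,0,-0.037,-0.001,-0.027,70],[0,0,0,-0.037,-0.001,-0.027,70],[0,0,0,-0.037,-0.001,-0.027,70]]]'
python3 - <<'E'
from h import *
p=robot.camera("top"); cv2.imwrite("pics/top10.png",cv2.resize(p["img"][100:220,180:420,::-1],None,fx=3.3,fy=3.3))
i=p["img"].astype(float); hsv=cv2.cvtColor(p["img"],cv2.COLOR_RGB2HSV)
for n,st in dict(red=(.6151,.0874,-1.3151),blue=(.6237,-.0927,-1.5938),yellow=(.4519,.0876,-1.7614)).items():
    # stick + stand joint silhouette: fit stick pose, stand fixed; report in stand frame
    c,r=proj(p,np.array([[*st[:2],.03]]))[0]; R=32; r0,c0=int(r)-R,int(c)-R
    F=fg(p["img"])[r0:r0+2*R,c0:c0+2*R]
    l=cv2.connectedComponents((F>.4).astype(np.uint8))[1]; F=F*cv2.dilate((l==l[R,R]).astype(np.uint8),np.ones((3,3)))
    S0=render(p,STAND,st,r0,c0,2*R,2*R)
    g=lambda v:((np.maximum(S0,render(p,stick(40),(st[0]+v[0]*.01,st[1]+v[1]*.01,st[2]+v[2]*.1),r0,c0,2*R,2*R))-F)**2).sum()
    best=min((minimize(g,x0,method="Nelder-Mead",options=dict(initial_simplex=np.array(x0)+[[0,0,0],[.5,0,0],[0,.5,0],[0,0,.3]],xatol=.005,fatol=.01)) for x0 in([0,0,0],[.4,0,0],[-.4,0,0])),key=lambda o:o.fun)
    d=np.array(best.x[:2])*10; cs,sn=np.cos(st[2]),np.sin(st[2])
    print(n,"along %.1f across %.1f mm yaw %.3f err %.0f/%.0f"%(d@[cs,sn],d@[-sn,cs],best.x[2]*.1,best.fun,F.sum()))
p=robot.camera("side"); cv2.imwrite("pics/side10.png",cv2.resize(p["img"][130:280,230:410,::-1],None,fx=4,fy=4))
E
```

```text
time: 26.7
position: [0.3514, 0.2961, 0.217]
tool_rot: [-0.451, 0.545, -0.545, 0.45]
ft_force: [0.7, 0.1, -0.7]
grip_width: 0.0614
time: 27.32
position: [0.2538, 0.5032, 0.2216]
tool_rot: [0.451, -0.545, 0.545, -0.449]
ft_force: [0.7, 0.3, 0.4]
grip_width: 0.0609
red along 3.9 across 4.0 mm yaw 0.009 err 467/511
blue along 3.6 across 4.3 mm yaw 0.008 err 106/854
yellow along -4.2 across 1.7 mm yaw 0.003 err 40/901
```

View pics/top10.png

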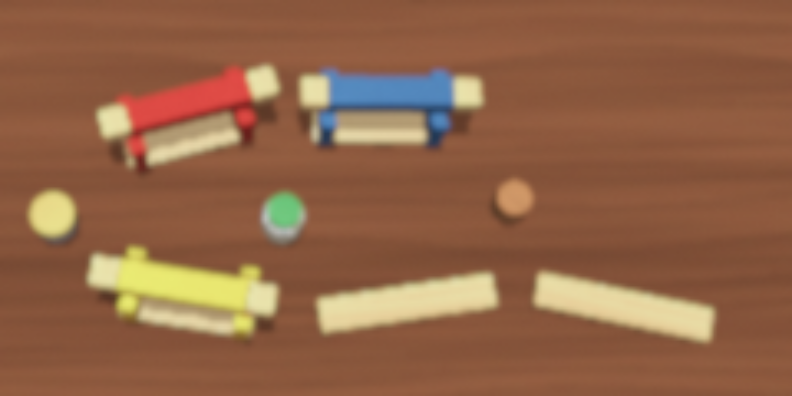

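View pics/side10.png

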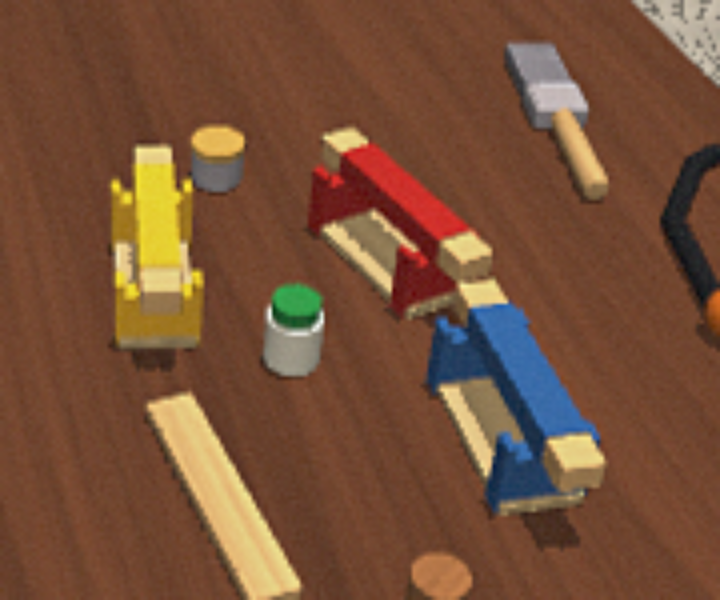

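```bash
python3 - <<'E'
from h import *
p=robot.camera("top")
st=(.6151,.0874,-1.3151)
c,r=proj(p,np.array([[*st[:2],.03]]))[0]; R=32; r0,c0=int(r)-R,int(c)-R
F=fg(p["img"])[r0:r0+2*R,c0:c0+2*R]
l=cv2.connectedComponents((F>.4).astype(np.uint8))[1]
k=np.isin(l,[v for v in set(l[R-12:R+12,R-12:R+12].ravel()) if v]); F=F*cv2.dilate(k.astype(np.uint8),np.ones((3,3)))
g=lambda v:((np.maximum(render(p,STAND,(st[0]+v[3]*.01,st[1]+v[4]*.01,st[2]),r0,c0,2*R,2*R),render(p,stick(40),(st[0]+v[0]*.01,st[1]+v[1]*.01,st[2]+v[2]*.1),r0,c0,2*R,2*R))-F)**2).sum()
o=minimize(g,[0]*5,method="Nelder-Mead",options=dict(initial_simplex=np.vstack([np.zeros(5),np.eye(5)*.5]),xatol=.005,fatol=.01,maxiter=600))
cs,sn=np.cos(st[2]),np.sin(st[2])
print(F.sum(),o.fun,o.x.round(3)); d=(o.x[:2]-o.x[3:])*10; print("along %.1f across %.1f"%(d@[cs,sn],d@[-sn,cs]))
p=robot.camera("side"); i=p["img"][160:270,295:390,::-1]; cv2.imwrite("pics/side11.png",cv2.resize(i,None,fx=5.4,fy=5.4,interpolation=cv2.INTER_CUBIC))
for n in("strip_1","wax_tin","glue_pot"): 
    print(n,[(np.round(x["at"]).tolist(),round(x["conf"],2)) for x in robot.spot_in(p,n)])
E
```

```text
740.5125 214.13403444588616 [ 0.501 -0.277  0.052  0.003 -0.041]
along 3.5 across 4.2
strip_1 [([335.0, 305.0], 0.86), ([256.0, 286.0], 0.78)]
wax_tin [([172.0, 287.0], 0.57)]
glue_pot [([211.0, 303.0], 0.82)]
```

View pics/side11.png

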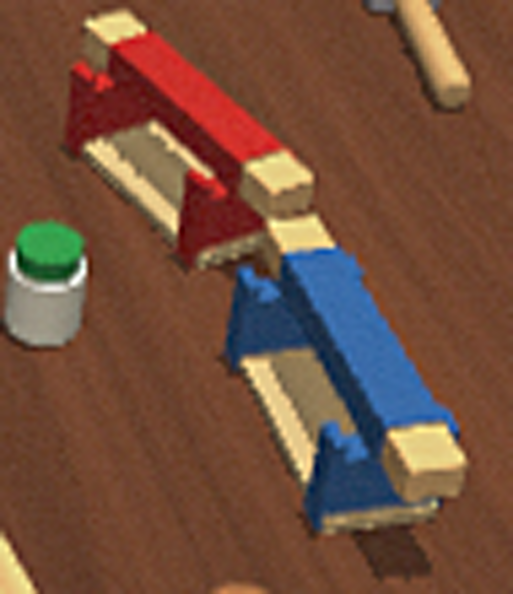

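```bash
python3 - <<'E'
from rig import robot
print(robot.get_obs()["time"]); print(robot.hand_in())
E
```

```text
27.675
the job is handed in; nothing more can be done
None
```

All three sanding sticks are on the stands of their own colour, and I handed the job in at 27.7 s of the 80 s allowed. No verdict came back.

**Stick positions:** These come from outlines fitted to the top camera picture and compared with each stand's measured pose.

| Stick | Off centre along (limit 15 mm) | Off centre across (limit 12 mm) | Fit residual (of outline area) |
|---|---|---|---|
| Red | 3.5 mm | 4.2 mm | 214 of 741 |
| Blue | 3.6 mm | 4.3 mm | 106 of 854 |
| Yellow | 4.2 mm | 1.7 mm | 40 of 901 |

- **Red fit:** it is the weakest of the three. Its first attempt failed (residual 467 of 511) because part of the outline was lost. I repeated it and also checked the red stick by eye.
- **Height and level:** I judged these by eye from the close side picture. All three look seated in both slots and level.
- **Camera disagreement:** the side camera put things about 2 to 3 pixels off from the top-camera fits. The offset was much the same for stick and stand on blue. For yellow it differed slightly, so I moved that stick about 3 mm before lowering it.
- **Things to leave alone:** the wax tin, glue pot and both strips show where they started in the side picture, within about 4 pixels. I did not work out their movement in millimetres.
- **Robot:** the gripper was empty, raised and clear of everything when I handed in.

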